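# Snap the cap onto the refill bottle and keep it pressed

### The job

Pick up the ribbed snap cap, set it upright over the barbed neck of the refill bottle in its dock, and press it straight down past the click until its rim sits fully home on the collar. Finish while still holding the cap: the gripper keeps pressing it down firmly (about 10 N) when the program ends. Leave everything else on the table where it stands.

Things in the scene. Friction and masses are not known exactly. Their poses are not given: they have to be found in the camera images.
- cap: the snap cap: white ribbed plastic cylinder, 42 mm outer diameter, 42 mm high, 20 to 45 g, flat closed top, open underneath; it stands upright on the table, open end down. Origin at the centre of its underside (the rim), z up. Inside: 34 mm wide and 38 mm deep, but for a lip (27 mm bore) that lies 5 to 8 mm above the rim
- cap_top (a point): centre of the cap's flat top face, 42 mm above its rim
- bottle: the refill bottle: white, round, 92 mm diameter, rigid in a dark steel dock 150 x 130 x 14 mm fixed to the table, neck vertical. Origin on the table below the neck's axis. The shoulder is 80 mm wide at 97 mm above the table and 42 mm at 106 mm; above it only a 35 mm wide throat up to the collar at 124 mm
- collar: the collar on the bottle's neck, a fixed disc 41 mm in diameter and 6 mm high, on which the cap's rim rests when it is home; its origin is the centre of its underside, 124 mm above the table
- seat (a point): centre of the collar's top face, on the neck's axis, 130 mm above the table, z up; the cap's origin lies here when fully home. Above it stands the barbed stud, 22 mm in diameter, 35 mm high
- neck_tip (a point): top centre of the stud, 35 mm above the seat, 12 mm wide there. Four sprung grey barbs in its sides slope down and out to 32 mm across, 12 mm above the collar. The cap's lip meets them with its rim about 13 mm above the collar; the push rises to 9 to 16 N, then drops suddenly at the click (rim about 9 to 6 mm above the collar); the rest goes freely until the rim meets the rigid collar
- tub_lid: bystander: plain white lid of a tub, 76 mm diameter, 18 mm high; origin at the centre of its underside
- dose_cup: bystander: white dosing cup with an open mouth on top, 48 mm rim diameter, 45 mm high; origin at the centre of its underside
- tub: bystander: white tub with lid, 84 mm diameter, 95 mm high; origin at the centre of its underside
- mug: bystander: amber glass mug, 78 mm diameter, 90 mm high, with toothbrushes standing in it up to 185 mm; origin at the centre of its underside
- pump: bystander: white bottle, 64 mm diameter, 160 mm high; origin at the centre of its underside
- dryer: bystander: hair dryer lying on its side, about 190 x 160 x 60 mm; origin under the middle of its barrel
- brush: bystander: small brush lying on the table; origin on its underside
There are look-alikes about, which are no part of the job. Leave any purple or turquoise look-alike of the cap alone.

How it is judged:
On the way, in this order (a step that is already met when the one before it is completed fails the run):
1. the cap is upright over the neck, its rim 10 to 24 mm above the collar and not yet clicked (z of cap in the frame of seat between 0.01 and 0.024 m and horizontal distance between cap and seat below 0.007 m and angle between cap's own z axis and vertical below 0.2 rad), for 0.04 s.
2. the cap is home on the collar and pressed down with more than 4 N for half a second (z of cap in the frame of seat below 0.002 m and horizontal distance between cap and seat below 0.004 m and angle between cap's own z axis and vertical below 0.08 rad and contact force between cap and collar above 4 N), for 0.5 s.
At the end, for the whole second after the job is handed in: the cap is snapped home: rim within 2 mm of the collar, within 4 mm of the neck's axis, tilted less than 0.08 rad, at rest, with the fingers on it and still pressing it onto the collar with more than 4 N through the last second (all of step 2 and z of cap in the frame of seat above -0.003 m and contact force between the fingers and cap above 3 N and linear speed of cap below 0.02 m/s); the arm keeps its last pose, push and grip.
It fails at once if a bystander is shifted by more than 3 cm (distance of any of tub_lid, dose_cup, tub, mug, pump, dryer, brush from where it was at the start of the episode above 0.03 m).
It also fails if it takes over 53 s, if anything falls off the work surface, if the arm or the gripper's body presses on something with over 40 N, if the wrist force passes 120 N, or if a joint passes its speed limit or range.

### The arm

A 7-joint arm with a two-finger parallel gripper is mounted at the origin on the work surface. World frame = base frame: x ahead of the robot, y to its left, z up, the work surface at z = 0. Lengths are in m, angles in rad, forces in N, time in s.
With the tool pointing down it reaches from about 0.4 to 0.9 m from the base axis. Payload 5.6 kg.
Tool frame: the origin (TCP) lies midway between the tips of the shut fingers; the grasp point (between the pads) lies 19 mm behind it; z points along the fingers, y is the line along which they close (so a half turn about z gives the same grasp; the last joint's range is limited). The gripper opens to 92 mm and grips with 3 to 60 N. Pads are 20 mm wide; open, the fingers measure 128 mm over their backs; the gripper's body (75 mm by 189 mm) begins 69 mm behind the grasp point.
Start: joints at [-1.249, 0.468, -0.012, 1.603, 0.006, 1.071, -0.056], TCP at [0.232, 0.607, 0.176] pointing down, gripper open.
Joint ranges: [-2.53, 2.53], [-0.31, 2.02], [-1.57, 1.55], [0.28, 2.44], [-1.29, 4.43], [0.15, 1.84], [-2.92, 2.92]. Speed limits (rad/s): [2.57, 2.57, 3.14, 3.14, 3.14, 3.14, 3.14].

### API

Orientations are given as a 3x3 rotation matrix whose columns are the frame's x, y, z axes.
In Python, from station import env, effector, solver, viewer, workorder, search_frame, tip_of gives the robot as it stands. Calls block until the motion is done:
- env.reach(position, orientation): joint-space move of the TCP to a pose.
- env.movel(position, frame=None, rate=0.15): straight line of the TCP; frame=None keeps the orientation; rate is the mean speed in m/s.
- env.goto_joints(angles): joint-space move.
- effector.release() and effector.grasp(squeeze=None): open the fingers fully, or close them until they stop; squeeze is the grip in N (None keeps the last).
- env.pause(seconds).
- solver.inverse_kinematics(position, orientation): joint angles nearest the present ones, or None.
- env.sense(): the state.
- viewer.read_camera(name): name is "side" or "top"; returns (picture, depth): 384x512x3 uint8, red, green, blue; 384x512 float32, m along the optical axis (not along the pixel's ray), 0 where there is no reading.
- viewer.camera_info(name): a dict with "intrinsics" (3x3 intrinsics, pixels), "dist_coeffs" ([k1, k2, p1, p2, k3] as OpenCV has them; the pictures are not rectified), "eye" and "rotation" of the camera in the world. Camera axes: x right, y up, looking along -z (the intrinsics and any distortion apply to the point x, -y, -z); pixel columns grow to the right and rows downward; lengths in m; the calibration is good to about 2 mm. A picture is of the moment at which its call begins. camera_info takes no time and is no camera call.
A pose or a line that the arm cannot do raises env.PlanningError and nothing moves.
- workorder.finish_job(): hands the job in; it is judged then, once.
Trained networks look in the newest picture that a camera, given by its name, has taken for a name from the list of things; names that differ only in an ending like _2 or _b are one class to them, and where a whole thing is asked for, a point or a joint stands for the part that bears it (a point fixed in the world has none). Each returns a list of dicts, best first, with "score" (0 to 1); they miss things now and then, are a little off and sometimes report something else, mostly with a low value. They report only what shows in the picture. A call takes as long as a camera call. They do not tell look-alikes from the thing itself.
- search_frame(camera, name): "at" ([x, y, z] in m, in world coordinates, good to about 4 mm: the middle of the surface that is visible of it).
- tip_of(camera, name): "at" ([x, y, z] in m, in world coordinates, good to about 4 mm: a listed point, or the origin of a listed thing).
The state is a dict: "t": time; "joint_positions": joint angles; "joint_velocities": joint speeds; "tau": joint torques, N m; "ee_pos": TCP position; "tcp_rot": TCP orientation; "wrist_force": force on the tool from outside, world axes, zero at the start; "moment": the same for the moment, N m; "gripper_width": finger opening in m; "grasp_force": force on a finger pad.
Only numpy, scipy, OpenCV 4.12 (cv2) and the standard library are available. Lean on these libraries where they do the work, as an engineer would, in place of code of your own. Each camera call takes 0.05 s, during which the arm holds its last target. There are 200 camera calls.

## Working session

There is one attempt and no reset: what is moved stays moved. The work goes in short steps, each a Python script; the robot and the scene stay as the last script left them, time stands still between calls to the robot, and variables do not carry over. Pictures are saved under pics/ and viewed, at most 10 in all, crops included, and the job is handed in when it is done.

```bash
ls; mkdir -p pics; python3 - <<'E'
from station import env, viewer, search_frame, tip_of
import cv2, numpy as np
ims=[]
for c in ("side","top"):
    p,d=viewer.read_camera(c); np.savez(f"pics/{c}0.npz",p=p,d=d)
    cv2.imwrite(f"pics/{c}0.png",p[:,:,::-1]); 
    i=viewer.camera_info(c); print(c,i)
    for n in ("cap","cap_top","seat","neck_tip"):
        f=tip_of(c,n); print(n,[(np.round(x["at"],3).tolist(),round(x["score"],2)) for x in f[:5]])
s=env.sense(); print(s["t"],s["ee_pos"],s["tcp_rot"],s["gripper_width"])
E
```

```text
pics
side {'intrinsics': array([[360.6555274 ,   0.        , 251.48908804],
       [  0.        , 360.6555274 , 187.52431711],
       [  0.        ,   0.        ,   1.        ]]), 'dist_coeffs': array([-0.05808687,  0.        ,  0.        ,  0.        ,  0.        ]), 'eye': array([ 0.10301579, -0.57415806,  0.74121725]), 'rotation': array([[ 0.78746975,  0.36941979, -0.49337655],
       [-0.61609535,  0.49494008, -0.61274859],
       [ 0.01783037,  0.78648798,  0.61734815]])}
cap [([0.495, -0.32, 0.004], 0.78), ([0.58, -0.331, -0.004], 0.62), ([0.537, -0.402, 0.001], 0.59)]
cap_top [([0.497, -0.316, 0.042], 0.84), ([0.579, -0.33, 0.044], 0.78), ([0.533, -0.405, 0.042], 0.6), ([0.68, -0.421, 0.0], 0.55)]
seat [([0.582, 0.133, 0.126], 0.92)]
neck_tip [([0.588, 0.128, 0.165], 0.7)]
top {'intrinsics': array([[419.69713684,   0.        , 262.69430928],
       [  0.        , 419.69713684, 192.47793622],
       [  0.        ,   0.        ,   1.        ]]), 'dist_coeffs': array([0.01863276, 0.        , 0.        , 0.        , 0.        ]), 'eye': array([ 3.89429212e-01, -4.00551882e-04,  1.43583934e+00]), 'rotation': array([[ 0.01674208,  0.98577443, -0.16723776],
       [-0.99978875,  0.01451048, -0.01455701],
       [-0.01192323,  0.16744615,  0.98580912]])}
cap [([0.494, -0.318, -0.003], 0.72), ([0.535, -0.405, 0.002], 0.71), ([0.58, -0.328, 0.001], 0.63), ([0.656, -0.182, -0.001], 0.43)]
cap_top [([0.538, -0.407, 0.043], 0.69), ([0.498, -0.317, 0.044], 0.6), ([0.58, -0.33, 0.044], 0.58)]
seat [([0.587, 0.131, 0.132], 0.73)]
neck_tip [([0.583, 0.13, 0.164], 0.67)]
0.5 [0.23194533 0.60717997 0.17605981] [[-9.34148558e-01  3.56884394e-01  1.39756385e-05]
 [ 3.56884393e-01  9.34148557e-01 -5.56468593e-05]
 [-3.29148182e-05 -4.69947461e-05 -9.99999998e-01]] 0.09170687935193758
```

View pics/side0.png

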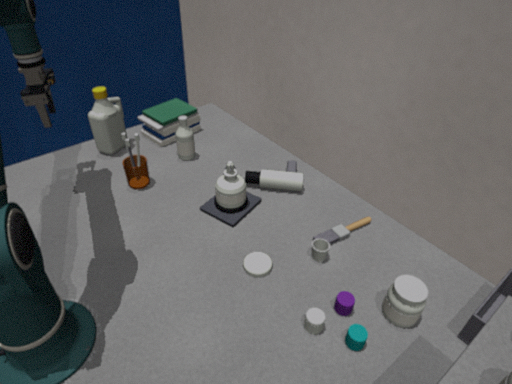

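View pics/top0.png

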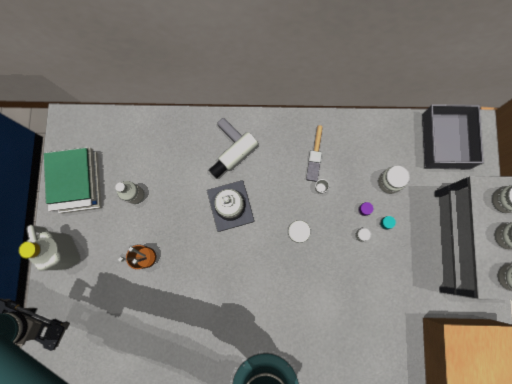

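The white ribbed cap is at side (315,320) / top (364,235). Things it could be confused with:
- purple look-alike: side (345,303), top (366,209)
- turquoise look-alike: side (357,337), top (388,223)
- dose cup: side (320,249), top (321,187), with an open mouth
- tub lid: side (257,264), top (299,231)

The bottle neck is at side (230,170) / top (229,203). I'll measure both and check close crops.

```bash
cat > h.py <<'E'
import numpy as np, cv2
from station import env, effector, solver, viewer, workorder, search_frame, tip_of
def rays(c,uv):
    i=viewer.camera_info(c)
    n=cv2.undistortPoints(np.asarray(uv,float).reshape(-1,1,2),i["intrinsics"],i["dist_coeffs"]).reshape(-1,2)
    return i["eye"], np.c_[n[:,0],-n[:,1],-np.ones(len(n))]@i["rotation"].T
def cloud(c,d):
    v,u=np.mgrid[:384,:512]; e,r=rays(c,np.c_[u.ravel(),v.ravel()])
    return (e+r*d.reshape(-1,1)).reshape(384,512,3)
def pix(c,P):
    i=viewer.camera_info(c); q=(np.atleast_2d(P)-i["eye"])@i["rotation"]*[1,-1,-1]
    return cv2.projectPoints(q,np.zeros(3),np.zeros(3),i["intrinsics"],i["dist_coeffs"])[0].reshape(-1,2)
def tri(uv1,uv2):   # side, top -> midpoint and gap
    (a,r),(b,s)=rays("side",uv1),rays("top",uv2); r,s=r[0],s[0]
    t=np.linalg.lstsq(np.c_[r,-s],b-a,rcond=None)[0]
    p,q=a+t[0]*r,b+t[1]*s; return (p+q)/2,np.linalg.norm(p-q)
E
python3 - <<'E'
from h import *
tiles=[]
for c in ("side","top"):
    z=np.load(f"pics/{c}0.npz"); X=cloud(c,z["d"]); ok=z["d"]>0
    for n,P,bands in (("cap",(.496,-.318,.03),((.035,.05),)),("neck",(.585,.131,.14),((.120,.137),(.137,.155),(.155,.172)))):
        for lo,hi in bands:
            m=ok&(np.hypot(X[...,0]-P[0],X[...,1]-P[1])<.04)&(X[...,2]>lo)&(X[...,2]<hi)
            if m.sum(): Q=X[m]; print(c,n,lo,m.sum(),"min",Q.min(0).round(4),"max",Q.max(0).round(4),"med",np.median(Q,0).round(4))
        u,v=pix(c,P)[0].astype(int); print(c,n,u,v)
        k=z["p"][v-18:v+18,u-24:u+24,::-1]; tiles.append(cv2.resize(k,(384,288),interpolation=cv2.INTER_CUBIC)); print("crop origin",u-24,v-18)
cv2.imwrite("pics/crop1.png",np.vstack([np.hstack(tiles[:2]),np.hstack(tiles[2:])]))
E
```

```text
side cap 0.035 278 min [ 0.4719 -0.3406  0.0353] max [ 0.5157 -0.3002  0.0452] med [ 0.4922 -0.3217  0.0417]
side cap 314 317
crop origin 290 299
side neck 0.12 87 min [0.5667 0.1089 0.1214] max [0.6057 0.1512 0.1362] med [0.5809 0.1208 0.1296]
side neck 0.137 45 min [0.5739 0.1165 0.1372] max [0.6004 0.1368 0.1542] med [0.5807 0.1215 0.146 ]
side neck 0.155 39 min [0.5767 0.1158 0.1554] max [0.5963 0.1373 0.1648] med [0.5848 0.1259 0.1604]
side neck 228 168
crop origin 204 150
top cap 0.035 122 min [ 0.472  -0.3369  0.0353] max [ 0.5121 -0.2942  0.0484] med [ 0.4919 -0.315   0.0408]
top cap 363 233
crop origin 339 215
top neck 0.12 84 min [0.5658 0.1121 0.1221] max [0.6051 0.1503 0.136 ] med [0.5815 0.1303 0.1295]
top neck 0.137 8 min [0.5731 0.1196 0.1415] max [0.5994 0.145  0.1518] med [0.5781 0.1266 0.1477]
top neck 0.155 39 min [0.5744 0.1221 0.1563] max [0.5937 0.1403 0.1665] med [0.5835 0.131  0.1612]
top neck 226 199
crop origin 202 181
```

View pics/crop1.png

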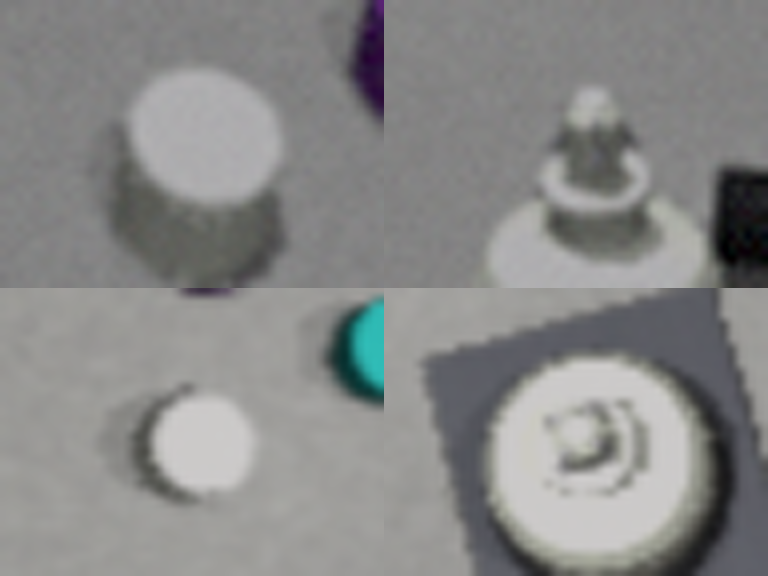

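The crop confirms the plain white ribbed cap: its top face centres at side ≈(315.4,315.5) and top ≈(363.9,233.8). The collar is at side ≈(230,172) / top ≈(228.1,200.4), and the stud tip at side ≈(229.8,161.4) / top ≈(226.4,199). Next I triangulate.

```bash
python3 - <<'E'
from h import *
for n,a,b in (("cap_top",(315.4,315.5),(363.9,233.75)),("collar_top",(230,172),(228.1,200.4)),("tip",(229.75,161.5),(226.4,199))):
    P,g=tri(a,b); print(n,P.round(4),round(g,4))
# refine cap: white top blob in both views
for c,P in (("side",(.495,-.318,.042)),("top",(.495,-.318,.042))):
    z=np.load(f"pics/{c}0.npz"); g=cv2.cvtColor(z["p"],cv2.COLOR_RGB2GRAY); u,v=pix(c,P)[0].astype(int)
    k=g[v-16:v+17,u-16:u+17]; t,b=cv2.threshold(k,0,255,cv2.THRESH_OTSU)
    n,l,s,ce=cv2.connectedComponentsWithStats(b); i=l[16,16]; print(c,t,s[i],ce[i]+[u-16,v-16])
    e,r=rays(c,ce[i]+[u-16,v-16]); r=r[0]; print((e+r*(.042-e[2])/r[2]).round(4))
for c,uv,h in (("side",(230,172),.13),("top",(228.1,200.4),.13),("side",(229.75,161.5),.165),("top",(226.4,199),.165)):
    e,r=rays(c,uv); r=r[0]; print(c,h,(e+r*(h-e[2])/r[2]).round(4))
q=np.array([.6,.8,0]);R=np.c_[np.cross(q,[0,0,-1]),q,[0,0,-1]]
for s in(1,-1):
  R2=R*[s,s,1]
  for p in((.495,-.318,.012),(.495,-.318,.2),(.585,.131,.22),(.585,.131,.14)): print(s,p,np.round(solver.inverse_kinematics(p,R2),2))
E
```

```text
cap_top [ 0.4945 -0.3181  0.0392] 0.0042
collar_top [0.5849 0.1268 0.1308] 0.0021
tip [0.5846 0.1281 0.1667] 0.004
side 145.0 [  8   9  20  17 255] [315.29803922 315.29803922]
[ 0.4949 -0.3198  0.042 ]
top 174.0 [ 11  11  12  12 116] [364.4137931  233.90517241]
[ 0.4922 -0.3178  0.042 ]
side 0.13 [0.5865 0.1272 0.13  ]
top 0.13 [0.5841 0.1274 0.13  ]
side 0.165 [0.5878 0.1293 0.165 ]
top 0.165 [0.5831 0.1293 0.165 ]
1 (0.495, -0.318, 0.012) [ 0.15  0.62  0.48  1.89 -0.41  0.73  1.79]
1 (0.495, -0.318, 0.2) [-0.18  0.45  0.92  1.78 -0.39  1.11  1.8 ]
1 (0.585, 0.131, 0.22) [-0.54  0.34  0.34  1.7  -0.13  1.11  0.76]
1 (0.585, 0.131, 0.14) [-0.54  0.43  0.34  1.78 -0.17  0.96  0.8 ]
-1 (0.495, -0.318, 0.012) [-0.25  0.89  1.11  1.92 -0.98  1.   -0.89]
-1 (0.495, -0.318, 0.2) [-0.29  0.53  1.12  1.78 -0.52  1.16 -1.22]
-1 (0.585, 0.131, 0.22) [-1.16  0.68  1.35  1.74 -0.69  1.3  -1.87]
-1 (0.585, 0.131, 0.14) [-1.14  0.83  1.35  1.82 -0.86  1.24 -1.75]
```

Heights match the description (cap top 39 vs 42 mm, collar 131 vs 130, tip 167 vs 165). Seat is ≈ (0.585, 0.129) and cap ≈ (0.494, -0.318). I'll close along (0.6,0.8), clear of both look-alikes.

```bash
cat >> h.py <<'E'
q=np.array([.6,.8,0]);R=np.c_[np.cross(q,[0,0,-1]),q,[0,0,-1]]
def st(m=""):
    s=env.sense(); print(m,round(s["t"],2),s["ee_pos"].round(4),"F",np.round(s["wrist_force"],2),"M",np.round(s["moment"],2),"w",round(float(s["gripper_width"]),4),"g",np.round(s["grasp_force"],1)); return s
E
python3 - <<'E'
from h import *
p=env.sense()["ee_pos"]
env.movel([p[0],p[1],.33],rate=.25)
env.reach([.494,-.318,.26],R); st("over")
env.movel([.494,-.318,.07],rate=.2)
env.movel([.494,-.318,.013],rate=.06); st("down")
effector.grasp(50); st("grip")
env.movel([.494,-.318,.27],rate=.2); st("up")
env.reach([.585,.129,.27],R); st("hover")
env.movel([.585,.129,.190],rate=.15); st("low")
for c in ("side","top"):
    p,d=viewer.read_camera(c); np.savez(f"pics/{c}1.npz",p=p,d=d)
    u,v=pix(c,(.585,.129,.19))[0].astype(int)
    cv2.imwrite(f"pics/{c}1c.png",cv2.resize(p[v-40:v+40,u-48:u+48,::-1],(768,640-0)[:1]+(600,),interpolation=cv2.INTER_CUBIC)); print(c,u-48,v-40)
    for n in ("cap","neck_tip","seat"): print(n,[(np.round(x["at"],3).tolist(),round(x["score"],2)) for x in tip_of(c,n)[:3]])
E
```

```text
over 4.63 [ 0.4945 -0.3173  0.2599] F [0.34 0.02 0.06] M [-0.02 -0.04  0.03] w 0.0918 g 0.0
down 6.83 [ 0.4942 -0.3183  0.0133] F [ 0.43 -0.57 -0.43] M [-0.01 -0.01  0.02] w 0.092 g 0.0
grip 8.18 [ 0.494 -0.318  0.013] F [-0.55  0.01 -0.67] M [ 0.01 -0.    0.03] w 0.0004 g 0.0
up 9.62 [ 0.4935 -0.3175  0.269 ] F [-0.03  0.43  0.16] M [-0.05 -0.    0.02] w 0.0002 g 0.0
hover 11.28 [0.5851 0.1273 0.2702] F [ 0.53  0.   -0.05] M [-0.02  0.05  0.05] w 0.0005 g 0.0
low 11.97 [0.5856 0.1284 0.1907] F [ 0.33 -0.13  0.35] M [-0.01  0.02  0.01] w 0.0007 g 0.0
side 180 114
cap [([0.579, -0.327, -0.003], 0.87), ([0.493, -0.316, 0.002], 0.59), ([0.538, -0.405, 0.001], 0.56)]
neck_tip [([0.588, 0.127, 0.162], 0.82)]
seat [([0.586, 0.132, 0.127], 0.9)]
top 177 157
cap [([0.495, -0.319, -0.001], 0.68), ([0.619, 0.464, 0.003], 0.68), ([0.537, -0.404, 0.001], 0.52)]
neck_tip [([0.583, 0.129, 0.163], 0.71)]
seat [([0.587, 0.129, 0.129], 0.88)]
```

View pics/side1c.png

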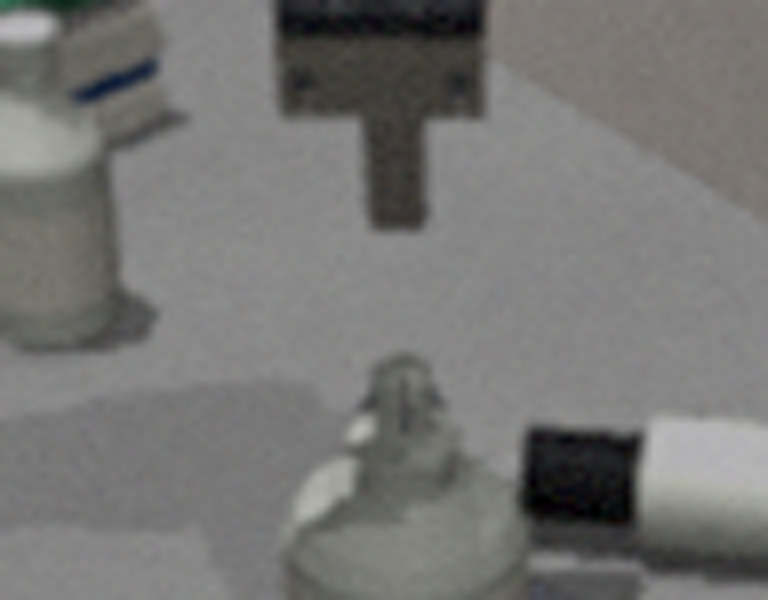

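The gripper closed on nothing (width 0). In the side view the fingertips end at full-frame ≈(229.6,144.4), but the reported TCP should project to about (228,154). So the tips sit roughly 20 mm higher or elsewhere than reported. I'll check the other view.

```bash
python3 - <<'E'
from h import *
ts=[]
z=np.load("pics/top1.npz")["p"]; s1=np.load("pics/side1.npz")["p"]
u,v=pix("top",(.585,.129,.19))[0].astype(int); a=cv2.resize(z[v-25:v+25,u-32:u+32,::-1],(400,312)); print("top",u-32,v-25)
u,v=pix("side",(.495,-.318,.04))[0].astype(int); b=cv2.resize(s1[v-25:v+25,u-32:u+32,::-1],(400,312)); print("side",u-32,v-25)
cv2.imwrite("pics/c2.png",np.hstack([a,b]))
print(pix("side",(.5856,.1284,.1907)),pix("top",(.5856,.1284,.1907)))
for c in("side","top"):
    m=np.load(f"pics/{c}1.npz"); X=cloud(c,m["d"]); k=(m["d"]>0)&(np.hypot(X[...,0]-.585,X[...,1]-.129)<.06)&(X[...,2]>.172)&(X[...,2]<.30)
    Q=X[k]; print(c,k.sum())
    for lo in np.arange(.175,.3,.01):
        S=Q[(Q[:,2]>=lo)&(Q[:,2]<lo+.01)]
        if len(S): print(round(lo,3),len(S),S.mean(0).round(4))
E
```

```text
top 193 172
side 282 290
[[229.10360999 154.27925529]] [[225.89740925 196.88276412]]
side 109
0.225 9 [0.5802 0.1198 0.2314]
0.235 17 [0.5781 0.1166 0.2396]
0.245 24 [0.5781 0.1155 0.2494]
0.255 25 [0.5767 0.1159 0.2601]
0.265 25 [0.5761 0.115  0.2702]
0.275 9 [0.5757 0.1139 0.2771]
top 0
```

View pics/c2.png

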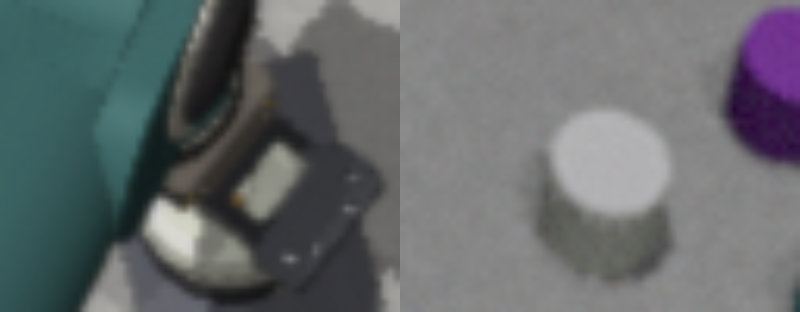

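The cap still stands untouched at its place, so the fingers closed above it. The depth data puts the real tips near z≈0.226 where the report says 0.191. That is ~35 mm short along the tool axis, with xy about right. I'll go back above the cap open, measure both fingertips there, then descend with the correction.

```bash
python3 - <<'E'
from h import *
e,r=rays("side",(229.6,144.4)); r=r[0]
n=np.array([.6,.8,0]); t=((np.array([.5765,.1155,0])-e)@n)/(r@n); print("tip edge",(e+t*r).round(4))
env.movel([.585,.129,.25],rate=.25); effector.release()
env.reach([.494,-.318,.10],R); s=st("over")
for c in ("side","top"):
    p,d=viewer.read_camera(c); np.savez(f"pics/{c}2.npz",p=p,d=d)
    u,v=pix(c,(.494,-.318,.09))[0].astype(int); print(c,u-48,v-36)
    cv2.imwrite(f"pics/{c}2c.png",cv2.resize(p[v-36:v+36,u-48:u+48,::-1],(768,576),interpolation=cv2.INTER_CUBIC))
    X=cloud(c,d); k=(d>0)&(np.hypot(X[...,0]-.494,X[...,1]+.318)<.09)&(X[...,2]>.08)&(X[...,2]<.19)
    Q=X[k]-[*s["ee_pos"][:2],0]; L=np.c_[Q@R[:,0],Q@R[:,1],Q[:,2]]
    for lo in np.arange(.08,.19,.01):
        for sg in(-1,1):
            S=L[(L[:,2]>=lo)&(L[:,2]<lo+.01)&(L[:,1]*sg>0)]
            if len(S)>3: print(c,round(lo,3),len(S),"tool x",S[:,0].min().round(4),S[:,0].max().round(4),"tool y",S[:,1].min().round(4),S[:,1].max().round(4))
print(R)
E
```

```text
tip edge [0.5782 0.1142 0.2325]
over 15.88 [ 0.495  -0.317   0.1001] F [0.33 0.14 0.9 ] M [-0.01 -0.06 -0.01] w 0.0917 g 0.0
side 269 266
side 0.13 6 tool x 0.0002 0.0087 tool y 0.0446 0.0527
side 0.14 31 tool x -0.0092 0.01 tool y -0.061 -0.0468
side 0.14 18 tool x -0.0093 0.0087 tool y 0.0437 0.0556
side 0.15 38 tool x -0.0093 0.0103 tool y -0.0617 -0.048
side 0.15 14 tool x -0.0083 0.009 tool y 0.0433 0.0541
side 0.16 36 tool x -0.0093 0.0101 tool y -0.0628 -0.0482
side 0.16 13 tool x -0.0044 0.009 tool y 0.0438 0.0567
side 0.17 33 tool x -0.0092 0.0099 tool y -0.0635 -0.0533
side 0.17 8 tool x -0.0038 0.0092 tool y 0.0446 0.0586
side 0.18 38 tool x -0.011 0.0107 tool y -0.0641 -0.0585
top 319 196
[[-0.8  0.6  0. ]
 [ 0.6  0.8  0. ]
 [ 0.   0.  -1. ]]
```

View pics/side2c.png

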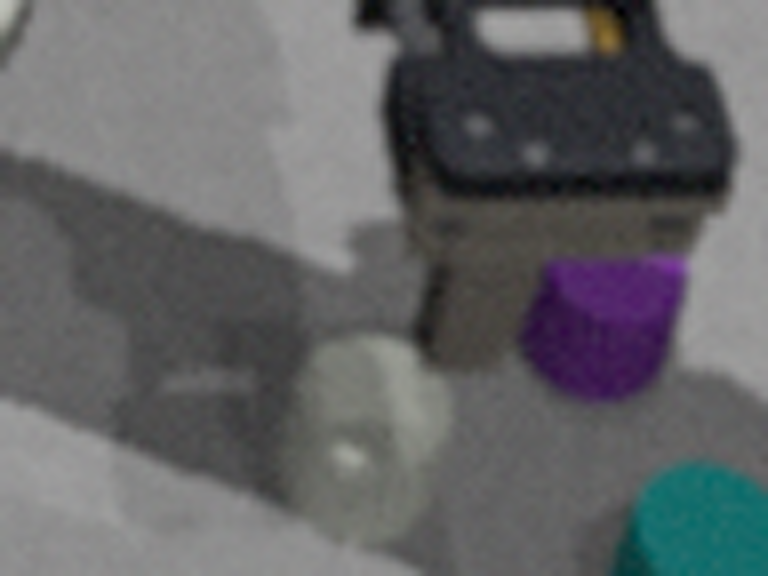

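Both fingers straddle the axis centrally (tool x ±10 mm, backs at ±63 mm) and the cap stands upright in the gripper's shadow at ≈(315,321). The tips show at z≈0.138 for a reported 0.100, so the offset is about 38 mm. I'll descend in force-guarded steps to a reported -0.026 (tips ≈12 mm up).

```bash
python3 - <<'E'
from h import *
x,y=.494,-.318
env.movel([x,y,.02],rate=.15)
for z in np.arange(.008,-.027,-.006):
    env.movel([x,y,z],rate=.06); s=env.sense()
    if abs(s["wrist_force"][2])>4: st("contact"); break
st("down"); effector.grasp(50); s=st("grip")
if s["gripper_width"]>.03:
    env.movel([x,y,.05],rate=.12); st("up")
    for c in ("side","top"):
        p,d=viewer.read_camera(c); np.savez(f"pics/{c}3.npz",p=p,d=d)
    p=np.load("pics/side3.npz")["p"]; u,v=pix("side",(x,y,.09))[0].astype(int); print(u-48,v-36)
    cv2.imwrite("pics/side3c.png",cv2.resize(p[v-36:v+36,u-48:u+48,::-1],(768,576),interpolation=cv2.INTER_CUBIC))
E
```

```text
down 18.27 [ 0.4937 -0.3178 -0.0224] F [ 0.06  0.18 -0.75] M [ 0.   -0.04  0.  ] w 0.0921 g 0.0
grip 19.09 [ 0.494 -0.318 -0.022] F [-0.01 -0.16  1.04] M [0.02 0.07 0.03] w 0.041 g 50.0
up 19.84 [ 0.4938 -0.3175  0.0496] F [ 0.08  0.43 -0.26] M [-0.03  0.   -0.02] w 0.0411 g 50.0
269 266
```

Cap gripped (width 41 mm, 50 N). Its rim is at reported z + 0.022, so home should be at ee z ≈ 0.108. I'll carry it over the neck and check alignment.

```bash
python3 - <<'E'
from h import *
env.movel([.494,-.318,.21],rate=.25); env.reach([.585,.129,.21],R); env.movel([.585,.129,.152],rate=.12); s=st("hover")
T=[]
for c in ("side","top"):
    p,d=viewer.read_camera(c); np.savez(f"pics/{c}4.npz",p=p,d=d)
    u,v=pix(c,(.585,.129,.165))[0].astype(int); print(c,u-20,v-24)
    T.append(cv2.resize(p[v-24:v+24,u-20:u+20,::-1],(400,480),interpolation=cv2.INTER_CUBIC))
    X=cloud(c,d); k=(d>0)&(np.hypot(X[...,0]-.585,X[...,1]-.129)<.05)&(X[...,2]>.12)&(X[...,2]<.3)
    Q=X[k]-[*s["ee_pos"][:2],0]; L=np.c_[Q@R[:,0],Q@R[:,1],Q[:,2]]
    for lo in np.arange(.12,.23,.01):
        S=L[(L[:,2]>=lo)&(L[:,2]<lo+.01)]
        if len(S)>3: print(c,round(lo,3),len(S),"tool x",S[:,0].min().round(4),S[:,0].max().round(4),"tool y",S[:,1].min().round(4),S[:,1].max().round(4))
cv2.imwrite("pics/c4.png",np.hstack(T))
E
```

```text
hover 23.03 [0.5854 0.1285 0.1523] F [0.23 0.25 0.1 ] M [-0.04  0.04 -0.02] w 0.0407 g 50.0
side 208 137
side 0.12 63 tool x -0.019 0.0189 tool y -0.0193 0.0164
side 0.13 33 tool x -0.0191 0.0157 tool y -0.0171 0.0139
side 0.14 27 tool x -0.0161 0.0126 tool y -0.0151 0.0047
side 0.15 26 tool x -0.0106 0.0095 tool y -0.0113 0.0053
side 0.16 8 tool x -0.0108 0.0063 tool y -0.0113 0.0008
side 0.17 26 tool x -0.0222 0.017 tool y -0.0231 -0.0021
side 0.18 35 tool x -0.0224 0.0197 tool y -0.0272 -0.0026
side 0.19 40 tool x -0.0224 0.0194 tool y -0.0353 -0.0027
side 0.2 52 tool x -0.0225 0.0194 tool y -0.038 0.0061
side 0.21 65 tool x -0.0225 0.0191 tool y -0.0382 0.0137
side 0.22 26 tool x -0.0096 0.009 tool y -0.0384 -0.0336
side 0.23 21 tool x -0.0098 0.0087 tool y -0.0391 -0.0338
top 206 174
```

View pics/c4.png

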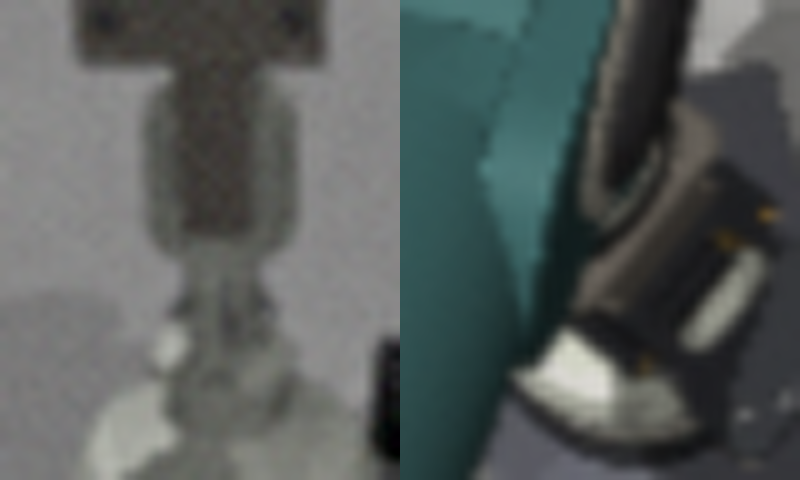

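In the side view the cap (x 142–298, centre 220) sits over the collar and barbs (≈150–297, centre 223). Depth slices put both centres at -1.6 mm in tool x, so they align within ~1 mm. I'll lower with force guarding.

```bash
python3 - <<'E'
from h import *
x,y=.585,.129
for z in (.142,.136,.130,.126,.123):
    env.movel([x,y,z],rate=.05); s=st(z)
    if np.linalg.norm(s["wrist_force"])>6: break
env.pause(.15); st()
E
```

```text
0.142 23.48 [0.5847 0.1291 0.1417] F [ 0.06  0.68 -0.07] M [ 0.   -0.01  0.02] w 0.0412 g 50.0
0.136 23.75 [0.5847 0.129  0.1356] F [-0.04 -0.34 -0.26] M [-0.04  0.03 -0.01] w 0.0408 g 50.0
0.13 24.02 [0.5847 0.129  0.1296] F [0.01 0.76 0.24] M [-0.02  0.01 -0.03] w 0.0411 g 50.0
0.126 24.27 [0.5848 0.129  0.1257] F [ 0.45 -0.21 -0.06] M [-0.02 -0.01 -0.04] w 0.0407 g 50.0
0.123 24.52 [0.5853 0.1296 0.123 ] F [ 0.65  0.79 -0.72] M [ 0.34 -0.21 -0.02] w 0.0408 g 50.0
 24.67 [0.5852 0.1295 0.1231] F [ 1.03  1.77 -1.36] M [ 0.43 -0.27 -0.01] w 0.0409 g 50.0
```

```bash
python3 - <<'E'
from h import *
effector.grasp(60)
x,y=.5855,.1300; env.movel([x,y,.123],rate=.05); st("shift")
for z in np.arange(.1215,.106,-.0015):
    env.movel([x,y,z],rate=.03); s=st(round(z,4)); F=s["wrist_force"]
    if np.hypot(F[0],F[1])>8 or abs(F[2])>30 or (z<.113 and abs(F[2])>7): break
E
```

```text
shift 25.13 [0.5853 0.1297 0.123 ] F [-0.15  0.38  0.66] M [ 0.21 -0.12 -0.02] w 0.0409 g 60.0
0.1215 25.38 [0.5858 0.1302 0.1215] F [1.63 1.15 0.14] M [ 0.42 -0.31 -0.  ] w 0.0405 g 60.0
0.12 25.63 [0.5862 0.1305 0.1203] F [2.87 2.45 2.84] M [ 0.68 -0.72 -0.08] w 0.0407 g 60.0
0.1185 25.88 [0.5865 0.1305 0.1193] F [2.4  2.58 6.3 ] M [ 0.76 -0.53  0.02] w 0.0406 g 60.0
0.117 26.13 [0.5869 0.1304 0.1185] F [1.83 1.9  9.75] M [ 0.7  -0.3   0.01] w 0.0408 g 60.0
0.1155 26.38 [0.5872 0.1302 0.1173] F [ 0.6   2.61 11.31] M [ 0.63 -0.25  0.03] w 0.0409 g 60.0
0.114 26.63 [0.5861 0.1304 0.1145] F [1.96 3.58 1.17] M [ 0.83 -0.57  0.17] w 0.0405 g 60.0
0.1125 26.88 [0.5848 0.13   0.1118] F [ 1.42  1.91 -1.46] M [ 0.59 -0.42 -0.  ] w 0.0406 g 60.0
0.111 27.13 [0.5847 0.13   0.1104] F [ 0.76  2.95 -1.81] M [ 0.59 -0.25 -0.05] w 0.0403 g 60.0
0.1095 27.38 [0.5851 0.1299 0.1092] F [ 0.24  2.46 -2.49] M [ 0.46 -0.24  0.06] w 0.0404 g 60.0
0.108 27.63 [0.5857 0.1296 0.1081] F [ 1.58  1.57 -0.04] M [ 0.28 -0.3   0.04] w 0.0407 g 60.0
0.1065 27.88 [0.5857 0.1297 0.108 ] F [-2.95  1.24 10.99] M [0.2  0.66 0.01] w 0.0409 g 60.0
```

The push peaked at ~11 N, then dropped at the click, and contact came exactly at ee z 0.108. Now I hold, check the force is steady, and look.

```bash
python3 - <<'E'
from h import *
for i in range(5): env.pause(.25); s=st()
p,d=viewer.read_camera("side"); u,v=pix("side",(.585,.129,.15))[0].astype(int)
cv2.imwrite("pics/f.png",cv2.resize(p[v-24:v+24,u-32:u+32,::-1],(640,480),interpolation=cv2.INTER_CUBIC))
E
```

```text
28.13 [0.5857 0.1297 0.108 ] F [-3.46  0.65 10.2 ] M [ 0.18  0.66 -0.02] w 0.0405 g 60.0
 28.38 [0.5857 0.1297 0.1079] F [-4.02  0.31  9.47] M [ 0.21  0.62 -0.01] w 0.0408 g 60.0
 28.63 [0.5857 0.1297 0.108 ] F [-3.4   0.93 10.38] M [0.17 0.74 0.03] w 0.0406 g 60.0
 28.88 [0.5858 0.1297 0.108 ] F [-2.59  1.31 10.57] M [0.23 0.61 0.03] w 0.0405 g 60.0
 29.13 [0.5857 0.1297 0.1079] F [-2.3   2.23 10.88] M [0.27 0.69 0.04] w 0.0404 g 60.0
```

View pics/f.png

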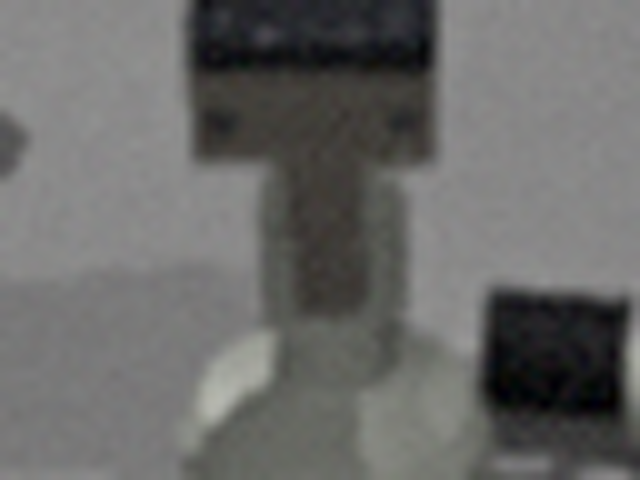

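The cap (x 265–405, rim row ≈325) sits upright and flush on the collar, with no barbs visible. The push holds steady at about 10 N, so I'm handing the job in.

```bash
python3 -c "
from station import workorder
print(workorder.finish_job())"
```

```text
the job is handed in; nothing more can be done
None
```

The cap is snapped home on the collar and still gripped at 60 N, pressed down with about 10 N, and the job was handed in at about 29 s. My first grasp closed above the cap because the fingertips sit about 38 mm short of the reported TCP, and I corrected for that. No bystander contact was seen, but I did not measure their positions afterwards, and the hand-in returned no verdict.

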